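# Lay the parcel flat, shut the parcel drawer and lock it

## Robot

A 7-joint arm with a two-finger parallel gripper is mounted at the origin on the work surface. World frame = base frame: x ahead of the robot, y to its left, z up, the work surface at z = 0. Lengths are in m, angles in rad, forces in N, time in s.
With the tool pointing down it reaches from about 0.425 to 0.8 m from the base axis. Payload 8.3 kg.
Tool frame: the origin (TCP) lies at the centre of the arm's flange, where the gripper is bolted on; the fingertips stand 173 mm ahead of it and the grasp point (between the pads) lies 155 mm ahead of it; y points along the fingers, z is the direction in which the jaws open and shut, and the axes are right-handed (so a half turn about y gives the same grasp; the last joint's range is limited). The gripper opens to 85 mm and grips with 20 to 120 N. Pads are 22 mm wide; open, the fingers measure 114 mm over their backs; the gripper's body (76 mm by 85 mm) begins 54 mm behind the grasp point. The pads swing forward as they close: fully open they stand 13 mm farther back than shut.
Start: joints at [1.208, 0.383, 0.016, 1.37, -0.006, 1.388, -0.046], TCP at [0.185, -0.597, 0.405] pointing down, gripper open.
Joint ranges: [-2.95, 2.95], [-0.25, 2.06], [-1.52, 1.56], [0.18, 2.33], [-1.44, 4.58], [0.02, 2.06], [-3.01, 3.01]. Speed limits (rad/s): [2.39, 2.39, 3.01, 3.01, 3.14, 3.14, 3.14].

## Interface

Orientations are given as a rotation vector (axis times angle).
In Python, from cell import status, eyes, workorder gives the robot as it stands.
- The arm moves only by the shell command python3 -m crank 'ROWS' [FORCE]. ROWS is JSON, a list of rows, each a list of 7 numbers: the shift along the tool's x, y, z normalised to -1 to 1, where 1 is 0.6 m, then the turn, a rotation vector about the tool's x, y, z normalised to -1 to 1, where 1 is pi rad, then the opening, from 0 (shut) to 1 (fully open). A call has 1 to 12 rows; each row is the pose to reach, as a shift and turn from the pose commanded when the call began, along the tool's axes at that moment, turning the shorter way round; what a row does not reach only later rows make up. A row lasts 1/10 s, in which the tool goes at most 50 mm and 8.59 degrees, less where a joint would pass 70% of its speed; a pose out of reach is approached as far as the arm can. A call with a number of a shift or a turn outside -1 to 1 is refused whole. A call with a gripper value outside its range is refused whole. The fingers move at their own pace and stop on an object; FORCE is the grip in N (left out, the last holds). Time passes only in rows, so rows that repeat a pose let the fingers close. It gives the time, the measured TCP pose, the force and the opening at its end, in the units of the state.
- status.get_state(): the state, without advancing time (a new reading comes with each control period).
- eyes.capture(name): name is "side" or "top"; returns the picture (400x640x3 uint8, red, green, blue); there is no depth.
- eyes.camera_params(name): a dict with "vertical_fov" (degrees; the focal length in pixels is half the picture's height over the tangent of half this angle, whatever the lens; pixels are square), "cx", "cy" (the principal point, pixels), "world_to_cam" (4x4, takes a point from world to camera coordinates). Camera axes: x right, y down, z forward; pixel columns grow to the right and rows downward; lengths in m; the calibration is good to about 2 mm. A picture is of the moment at which its call begins. camera_params takes no time and is no camera call.
- workorder.job_done(): hands the job in, once; it reports no verdict.
The state is a dict: "t": time; "joint_positions": joint angles; "dq": joint speeds; "joint_efforts": joint torques, N m; "ee_pos": TCP position; "eef_rot": TCP orientation; "contact_force": force on the tool from outside, world axes, zero at the start; "moment": the same for the moment, N m; "opening": finger opening in m.
Only numpy, scipy, OpenCV 4.12 (cv2) and the standard library are available. Lean on these libraries where they do the work, as an engineer would, in place of code of your own. Each camera call takes 0.05 s, during which the arm holds its last target. There are 200 camera calls.

## Task

The parcel was left standing on end in the open drawer, so the drawer cannot shut. Tip the parcel over so that it lies flat on its broad side inside the drawer, then push the drawer fully home until it clicks into its detent, and then press the green locking lever on top down until it stays down by itself. Leave the plant, bowl, mug and carton where they are.

Things in the scene. Friction and masses are not known exactly. Their poses are not given: they have to be found in the camera images.
- cabinet: Cherry-wood drawer unit fixed on the table, 260 (its x) x 400 (y) x 100 mm high, one drawer. Origin: centre of its underside. x points into the unit, away from the robot (the drawer closes to +x); y left, z up. On its top: the plant, the lever (centre line, x -75 to +45 mm) with hinge cheeks to z = 135 mm, and a dark detent block to z = 138 mm at x -45 to -15, y 17 to 43 mm.
- drawer (a joint): Opening of the drawer in m: 0 = fully home on its stop, grows as it comes out towards the robot (cabinet -x); starts 0.115 to 0.15. It slides with 1 to 2 N and a little damping. From about 0.015 on a sprung catch resists, with up to about 8 N, and pushes it back; past about 0.005 the catch draws it home to 0 and holds it. Push anywhere on its front.
- drawer_front (a point): Centre of the drawer front's flat outer face (394 wide, 90 high, 15 mm thick; finger holes, brass lock, paper labels, no handle), 50 mm above the table; the face looks along cabinet -x, its top edge is at 95 mm. Moves with the drawer; at cabinet x = -130 mm when home. Axes parallel to the cabinet's.
- drawer_floor (a point): Centre of the drawer's inner floor, 20 mm above the table; moves with the drawer, axes parallel to the cabinet's. Inside of the drawer: x -107 to +107, y -174 to +174 mm from here; side and back walls rise 60 mm above the floor, the front 75 mm. The unit's opening clears 68 mm above the floor.
- parcel: Loose carton parcel, white label, 75 (x) x 45 (y) x 130 mm (z), 0.2 to 0.42 kg. Origin: centre of its small bottom end, on which it stands at first, z up, x roughly along the cabinet's x, anywhere across the open drawer up to 100 mm off the centre line. Flat on its broad side its y is vertical (either way up); only so does it fit under the unit's top. It has room to fall towards the centre line.
- parcel_center (a point): Centre of the parcel's volume, 65 mm from its bottom end along its z.
- lever (a joint): Angle of the locking lever in rad: 0 = raised about 26 degrees by its spring, 0.45 = level, down on its stop. Let go before about 0.39 it springs back up; past that the catch takes it to the stop and holds it. The catch resists from about 0.24 on; pressing at the tip takes up to about 9 N.
- lever_tip (a point): Middle of the top face of the black pad (30 x 32 mm) near the tip of the green lever (115 mm long, 24 wide), hinged at its rear end about the cabinet's y axis at cabinet x = +40, z = 122 mm, tip towards the robot. This point lies at cabinet x = -50, y = 0, z = 172 mm raised and x = -63, y = 0, z = 128 mm down.
- plant: Bystander: small succulent in a terracotta pot, 72 mm across, about 100 mm high, loose on the unit's top at its right-hand side. Origin: centre of its underside.
- key_bowl: Bystander: blue ceramic bowl, 120 mm across, 45 mm high, on the table at the left. Origin: centre of its underside.
- mug: Bystander: white mug, 80 mm across, 95 mm high, on the table at the right. Origin: centre of its underside.
- carton: Bystander: closed carton 160 x 110 x 70 mm, on the table at the right. Origin: centre of its underside.
Mind the look-alikes: they are no part of the job. Leave any purple or red look-alike of the parcel alone.

How it is judged:
On the way, in this order (a step that is already met when the one before it is completed fails the run):
1. the parcel lies flat on its broad side inside the drawer (x of parcel_center in the frame of drawer_floor between -0.115 and 0.115 m and y of parcel_center in the frame of drawer_floor between -0.18 and 0.18 m and z of parcel_center in the frame of drawer_floor below 0.035 m and angle between the y axis of parcel and the z axis of cabinet, either way round below 0.15 rad), for 0.2 s.
2. the drawer is fully home in its detent (value of joint drawer below 0.004 m), for 0.2 s.
3. the lever is down in its catch (value of joint lever above 0.4 rad), for 0.2 s.
At the end, for the whole second after the job is handed in: The parcel rests flat inside the drawer (its y axis within 0.15 rad of vertical, its centre over the drawer floor and less than 35 mm above it), the drawer is less than 4 mm from home, and the lever stays down by itself (joint above 0.40 rad) (all of step 1 and value of joint drawer below 0.004 m and value of joint lever above 0.4 rad and linear speed of parcel below 0.02 m/s); the robot touches nothing.
It fails at once if the parcel leaves the drawer (x of parcel_center in the frame of drawer_floor below -0.13 m or y of parcel_center in the frame of drawer_floor above 0.2 m or y of parcel_center in the frame of drawer_floor below -0.2 m).
It fails at once if the plant is displaced by more than 25 mm or tipped (distance of plant from where it was at the start of the episode above 0.025 m or angle between plant's own z axis and vertical above 0.35 rad).
It fails at once if the key_bowl is displaced by more than 25 mm or tipped (distance of key_bowl from where it was at the start of the episode above 0.025 m or angle between key_bowl's own z axis and vertical above 0.35 rad).
It fails at once if the mug is displaced by more than 25 mm or tipped (distance of mug from where it was at the start of the episode above 0.025 m or angle between mug's own z axis and vertical above 0.35 rad).
It fails at once if the carton is displaced by more than 25 mm or tipped (distance of carton from where it was at the start of the episode above 0.025 m or angle between carton's own z axis and vertical above 0.35 rad).
It also fails if it takes over 58 s, if anything falls off the work surface, if the arm or the gripper's body presses on something with over 40 N, if the wrist force passes 120 N, or if a joint passes its speed limit or range.

## Working session

There is one attempt and no reset: what is moved stays moved. The work goes in short steps, Python scripts to look and compute and a shell command to move; the robot and the scene stay as the last step left them, time stands still between calls to the robot, and variables do not carry over. Pictures are saved under pics/ and viewed, about 8 in all and at most 12, crops included, and the job is handed in when it is done.

```bash
ls; mkdir -p pics; python3 - <<'E'
from cell import status, eyes
import cv2,numpy as np
print(status.get_state())
for n in("side","top"):
    im=eyes.capture(n); cv2.imwrite(f"pics/{n}0.png",im[:,:,::-1]); print(n,eyes.camera_params(n))
E
```

```text
pics
{'t': 0.0, 'joint_positions': array([ 1.20807562,  0.38426126,  0.01637262,  1.37118695, -0.00628652,
        1.38817913, -0.04648811]), 'dq': array([ 4.59287117e-04,  4.09751390e-05,  9.29876594e-05, -4.44016945e-05,
        8.28144448e-04, -1.10283672e-03, -4.11650760e-04]), 'joint_efforts': array([-1.67194535e-04, -6.27600646e+01,  8.44025686e-01, -3.71832132e+01,
        1.63519179e-02,  1.40029375e-02, -3.50891207e-05]), 'ee_pos': array([ 0.18458234, -0.59694813,  0.40364926]), 'eef_rot': array([-0.31162303,  2.06223253, -2.05815982]), 'contact_force': array([ 0.10484475, -0.69571001, -0.72279059]), 'moment': array([-0.04158751,  0.0385807 , -0.01359214]), 'opening': 0.08563647688640068}
side {'vertical_fov': 43.35143427951426, 'cx': 316.8499647257905, 'cy': 194.55035615929583, 'world_to_cam': array([[-0.7962175 ,  0.60495571,  0.0081415 ,  0.46004499],
       [ 0.37035559,  0.49799919, -0.78411322, -0.09580935],
       [-0.47840823, -0.62130942, -0.6205644 ,  2.209191  ],
       [ 0.        ,  0.        ,  0.        ,  1.        ]])}
top {'vertical_fov': 42.93727433692679, 'cx': 308.738188083007, 'cy': 196.35399277275468, 'world_to_cam': array([[ 0.05871361, -0.99825461, -0.0063604 , -0.00760935],
       [-0.97508384, -0.0559831 , -0.21465645,  0.5871668 ],
       [ 0.21392571,  0.01880518, -0.97666891,  1.65148567],
       [ 0.        ,  0.        ,  0.        ,  1.        ]])}
```

View pics/side0.png

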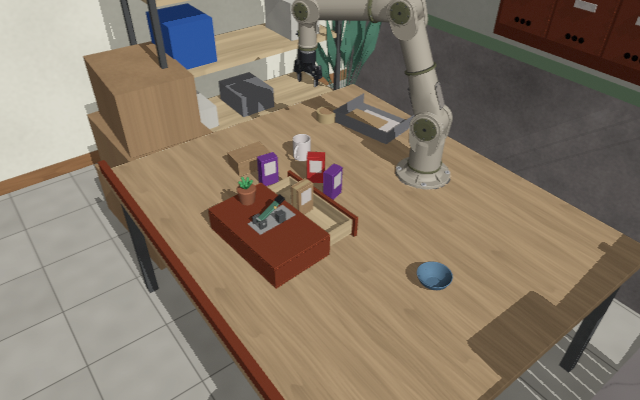

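View pics/top0.png

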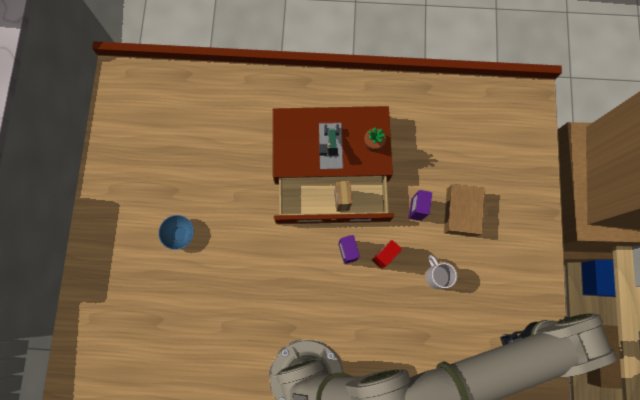

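Top view: cabinet at (332,142), drawer front along row ~218, brown parcel at (344,195) (side: (303,194)). Look-alikes are purple at (349,249) and (420,205) and red at (387,254), all outside the drawer. Only the brown one with the white label stands inside the drawer, so that is the parcel. I'll confirm this in an enlarged crop and measure.

```bash
cat > h.py <<'E'
from cell import status, eyes
import cv2,numpy as np
P={n:eyes.camera_params(n) for n in("side","top")}
def F(n): return 200/np.tan(np.radians(P[n]["vertical_fov"])/2)
def ray(n,uv):
    p=P[n];T=np.array(p["world_to_cam"]);d=np.array([(uv[0]-p["cx"])/F(n),(uv[1]-p["cy"])/F(n),1])
    return -T[:3,:3].T@T[:3,3],T[:3,:3].T@d
def plane(n,uv,z):
    o,d=ray(n,uv);return o+d*(z-o[2])/d[2]
def two(a,b):
    (o1,d1),(o2,d2)=ray("side",a),ray("top",b)
    s=np.linalg.lstsq(np.c_[d1,-d2],o2-o1,rcond=None)[0]
    p,q=o1+s[0]*d1,o2+s[1]*d2;return (p+q)/2,np.linalg.norm(p-q)
def proj(n,X):
    p=P[n];c=np.array(p["world_to_cam"])@np.r_[X,1];return c[:2]/c[2]*F(n)+[p["cx"],p["cy"]]
E
python3 - <<'E'
from h import *
s=cv2.imread("pics/side0.png");t=cv2.imread("pics/top0.png")
a=cv2.resize(s[150:290,200:370],None,fx=3.4,fy=3.4,interpolation=cv2.INTER_CUBIC)   # 578x476
b=cv2.resize(t[100:230,265:400],None,fx=5,fy=4.6,interpolation=cv2.INTER_CUBIC)
b=cv2.resize(t[100:230,265:400],None,fx=4.5,fy=4.5,interpolation=cv2.INTER_CUBIC)
cv2.imwrite("pics/sc.png",a);cv2.imwrite("pics/tc.png",b)
hsv=cv2.cvtColor(t,cv2.COLOR_BGR2HSV)
m=((hsv[...,0]<8)|(hsv[...,0]>175))&(hsv[...,1]>150)&(hsv[...,2]>60)
m=m.astype(np.uint8);m[:, :265]=0;m[:,400:]=0;m[:100]=0;m[230:]=0
n,l,st,c=cv2.connectedComponentsWithStats(m)
for i in range(1,n):
    if st[i,4]>100:
        print(st[i]);cn=cv2.findContours((l==i).astype(np.uint8),0,2)[0][0];r=cv2.minAreaRect(cn);bx=cv2.boxPoints(r)
        print(r);print([ (q,plane("top",q,.1 if st[i,4]>2000 else .095).round(4)) for q in bx])
E
```

```text
(no output)
```

View pics/sc.png

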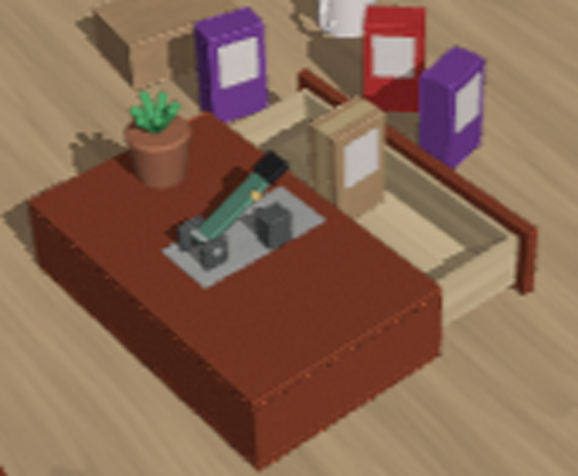

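View pics/tc.png

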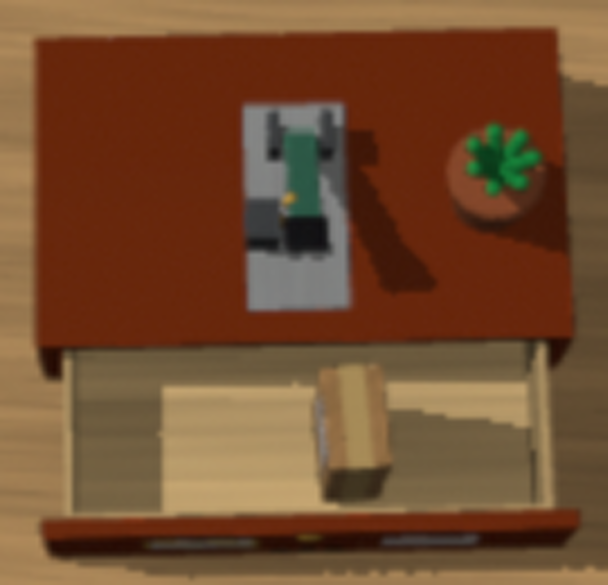

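Crops confirm it: brown parcel inside the drawer, white label facing left (+y). Its top face in the top crop spans corners (316,370), (383,365), (390,463), (323,470). The two purple boxes and the red one stand outside.

```bash
python3 - <<'E'
from h import *
np.set_printoptions(suppress=True,precision=4)
T=lambda x,y:((x+.5)/4.5-.5+265,(y+.5)/4.5-.5+100)
S=lambda x,y:((x+.5)/3.4-.5+200,(y+.5)/3.4-.5+150)
print("cab top",[plane("top",T(*q),.1) for q in[(35,40),(556,30),(574,338),(37,347)]])
print("cab 2view: front-left, back-right, back-left",two(S(441,291),T(37,347)),two(S(208,112),T(574,338)),two(S(30,203),T(556,30)))
print("front top edge (outer)",[plane("top",T(*q),.095) for q in[(46,534),(579,527)]],"inner",[plane("top",T(*q),.095) for q in[(42,521),(579,511)]])
tp=[(316,370),(383,365),(390,463),(323,470)]
print("parcel top",[plane("top",T(*q),.15) for q in tp])
print("2view parcel",two(S(312,122),T(383,365)) ,two(S(338,146),T(316,370)),two(S(385,122),T(323,470)),two(S(360,97),T(390,463)))
print("lever pad",two(S(270,165),T(306,232)))
print("plant rim",plane("top",T(495,175),.17))
print("purple",[plane("top",q,.13) for q in[(345,240),(420,200)]],plane("top",(387,250),.13))
E
```

```text
cab top [array([0.8797, 0.1684, 0.1   ]), array([ 0.9101, -0.2276,  0.1   ]), array([ 0.6682, -0.247 ,  0.1   ]), array([0.6386, 0.1491, 0.1   ])]
cab 2view: front-left, back-right, back-left (array([0.6393, 0.1502, 0.0948]), np.float64(0.0017900804630833177)) (array([ 0.6687, -0.2472,  0.0969]), np.float64(0.0008020823507258015)) (array([ 0.9106, -0.2271,  0.0949]), np.float64(0.0038568105488837098))
front top edge (outer) [array([0.4999, 0.1326, 0.095 ]), array([ 0.5274, -0.2548,  0.095 ])] inner [array([0.5093, 0.1362, 0.095 ]), array([ 0.5393, -0.2545,  0.095 ])]
parcel top [array([ 0.6203, -0.0562,  0.15  ]), array([ 0.6267, -0.1039,  0.15  ]), array([ 0.5555, -0.1118,  0.15  ]), array([ 0.5477, -0.0647,  0.15  ])]
2view parcel (array([ 0.6243, -0.102 ,  0.1517]), np.float64(0.0051525961847918795)) (array([ 0.6207, -0.0556,  0.1452]), np.float64(0.0021021703889291055)) (array([ 0.5494, -0.0647,  0.1398]), np.float64(0.00093927743573955)) (array([ 0.5534, -0.1099,  0.1499]), np.float64(0.005510360492383521))
lever pad (array([ 0.7156, -0.0433,  0.172 ]), np.float64(0.0006789619341758565))
plant rim [ 0.767  -0.1772  0.17  ]
purple [array([ 0.4369, -0.0982,  0.13  ]), array([ 0.5807, -0.3343,  0.13  ])] [ 0.4129 -0.2321  0.13  ]
```

```bash
cat >> h.py <<'E'
from scipy.spatial.transform import Rotation as Ro
np.set_printoptions(suppress=True,precision=4)
O=np.array([.7655,-.0393,0]);YAW=.0746;C=Ro.from_euler('z',YAW).as_matrix()
def cab(x,y,z): return O+C@[x,y,z]
def st():
    s=status.get_state();return s,np.array(s["ee_pos"]),Ro.from_rotvec(s["eef_rot"])
def go(tip,Rt=None):
    "normalised row that brings the fingertips to tip (world), given measured pose"
    s,p,R=st();Rt=Rt or R
    tcp=np.array(tip)-.173*Rt.as_matrix()[:,1]
    return np.r_[R.inv().apply(tcp-p)/.6,(R.inv()*Rt).as_rotvec()/np.pi]
E
python3 - <<'E'
from h import *
s,p,R=st();print(R.as_matrix())
# target: tool y down, tool z along cabinet y (either sign)
for sg in(1,-1):
    z=sg*C[:,1];y=np.array([0,0,-1.]);x=np.cross(y,z);Rt=Ro.from_matrix(np.c_[x,y,z])
    print(sg,Rt.as_rotvec(),"hi",go(cab(-.181,-.12,.2),Rt),"lo",go(cab(-.181,-.105,.125),Rt))
print(cab(-.181,-.105,.125),p+.173*R.as_matrix()[:,1])
E
```

```text
[[-0.9554 -0.0006  0.2954]
 [-0.2954  0.0017 -0.9554]
 [ 0.     -1.     -0.0018]]
1 [-1.57   -0.0586  0.0586] hi [-0.8608  0.0521 -0.4743  0.0001 -0.9283 -0.0008] lo [-0.8664  0.1771 -0.4985  0.0001 -0.9283 -0.0008]
-1 [-0.0815  2.1834 -2.1834] hi [-0.8608  0.0521 -0.4743  0.0006  0.0717  0.0001] lo [-0.8664  0.1771 -0.4985  0.0006  0.0717  0.0001]
[ 0.5928 -0.1575  0.125 ] [ 0.1845 -0.5967  0.2308]
```

```bash
python3 -m crank '[[-0.861,0.052,-0.474,0,0.072,0,0],[-0.861,0.052,-0.474,0,0.072,0,0],[-0.861,0.052,-0.474,0,0.072,0,0],[-0.861,0.052,-0.474,0,0.072,0,0],[-0.861,0.052,-0.474,0,0.072,0,0],[-0.861,0.052,-0.474,0,0.072,0,0],[-0.861,0.052,-0.474,0,0.072,0,0],[-0.861,0.052,-0.474,0,0.072,0,0],[-0.861,0.052,-0.474,0,0.072,0,0],[-0.861,0.052,-0.474,0,0.072,0,0],[-0.861,0.052,-0.474,0,0.072,0,0],[-0.861,0.052,-0.474,0,0.072,0,0]]' 40
python3 -m crank '[[0,0,0,0,0,0,0],[0,0,0,0,0,0,0]]'
python3 - <<'E'
from h import *
s,p,R=st();print(p,R.as_matrix(),s["contact_force"],s["opening"],s["t"])
print(go(cab(-.181,-.105,.125)))
for n in("side","top"):
    cv2.imwrite(f"pics/{n}1.png",eyes.capture(n)[:,:,::-1])
s=cv2.imread("pics/side1.png");cv2.imwrite("pics/sc1.png",cv2.resize(s[100:290,200:390],None,fx=3,fy=3))
E
```

```text
t: 1.3
ee_pos: [0.5956, -0.1701, 0.3729]
eef_rot: [-0.083, 2.184, -2.182]
contact_force: [-0.2, -0.1, 0.5]
opening: 0.0001
t: 1.5
ee_pos: [0.5947, -0.1715, 0.3726]
eef_rot: [-0.085, 2.184, -2.182]
contact_force: [-0.6, -1.2, 0.1]
opening: -0.0
[ 0.5947 -0.1715  0.3726] [[-0.9971 -0.0015  0.0764]
 [-0.0764  0.0008 -0.9971]
 [ 0.0014 -1.     -0.0009]] [-0.572  -1.2065  0.0755] -2.0600852581495894e-05 1.5
[ 0.0007  0.1243 -0.0231  0.      0.      0.    ]
```

```bash
python3 -m crank '[[0,0.06,-0.012,0,0,0,0],[0,0.124,-0.023,0,0,0,0],[0,0.124,-0.043,0,0,0,0],[0,0.124,-0.063,0,0,0,0],[0,0.124,-0.073,0,0,0,0],[0,0.124,-0.083,0,0,0,0],[0,0.124,-0.093,0,0,0,0],[0,0.124,-0.103,0,0,0,0],[0,0.124,-0.113,0,0,0,0]]'
python3 - <<'E'
from h import *
s=eyes.capture("side")[:,:,::-1];t=eyes.capture("top")[:,:,::-1]
a=cv2.resize(s[110:280,220:370],None,fx=2.6,fy=2.6);b=cv2.resize(t[90:260,265:415],None,fx=2.6,fy=2.6)
cv2.imwrite("pics/p2.png",np.hstack([a,b]))
E
```

```text
t: 2.5
ee_pos: [0.5892, -0.1049, 0.2996]
eef_rot: [-0.079, 2.183, -2.184]
contact_force: [0.3, -0.9, 0.3]
opening: 0.0002
```

View pics/p2.png

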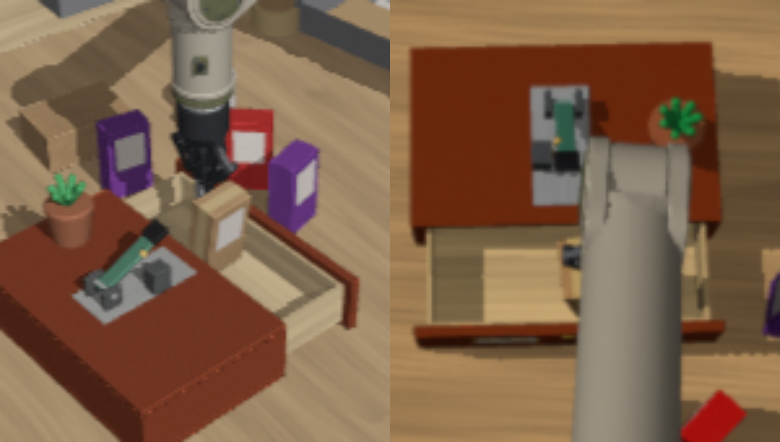

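Viewed so far: 5 pictures. The finger is against the parcel's right face and the parcel leans slightly left. I'll keep pushing.

```bash
python3 -m crank '[[0,0,-0.01,0,0,0,0],[0,0,-0.02,0,0,0,0],[0,0,-0.03,0,0,0,0],[0,0,-0.04,0,0,0,0],[0,0,-0.05,0,0,0,0],[0,0,-0.06,0,0,0,0],[0,0,-0.07,0,0,0,0],[0,0,-0.08,0,0,0,0],[0,0,-0.08,0,0,0,0],[0,-0.05,-0.08,0,0,0,0],[0,-0.13,-0.08,0,0,0,0],[0,-0.18,-0.08,0,0,0,0]]'
python3 - <<'E'
from h import *
s=eyes.capture("side")[:,:,::-1];t=eyes.capture("top")[:,:,::-1]
a=cv2.resize(s[110:280,220:370],None,fx=2.6,fy=2.6);b=cv2.resize(t[90:260,265:415],None,fx=2.6,fy=2.6)
cv2.imwrite("pics/p3.png",np.hstack([a,b]))
E
```

```text
t: 3.8
ee_pos: [0.5858, -0.0575, 0.4104]
eef_rot: [-0.077, 2.182, -2.183]
contact_force: [1.3, 0.1, 0.1]
opening: -0.0005
```

View pics/p3.png

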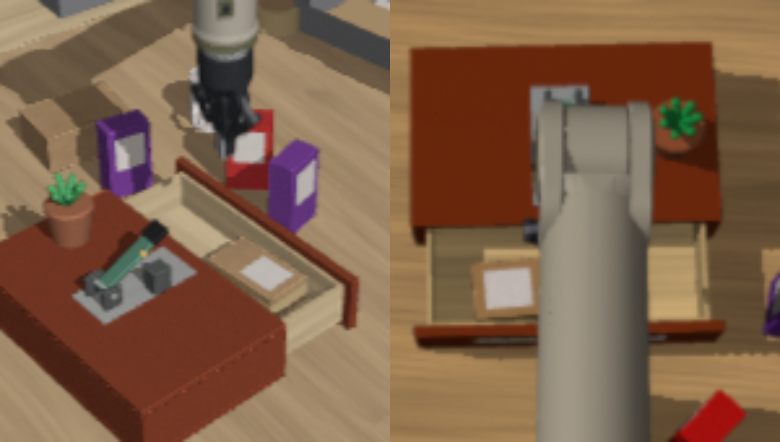

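Viewed: 6. The parcel lies flat, label up, clear of the drawer's left wall and behind the front. I'll check its height numerically and compute the move to the drawer front.

```bash
python3 - <<'E'
from h import *
A=lambda x,y:(220+(x+.5)/2.6-.5,110+(y+.5)/2.6-.5);B=lambda x,y:(265+(x-390+.5)/2.6-.5,90+(y+.5)/2.6-.5)
q=two(A(266,272),B(509,289));print("label centre",q,C.T@(q[0]-O))
q=two(A(263,303),B(473,264));print("corner far-left",q,C.T@(q[0]-O))
q=two(A(299,288),B(477,318));print("corner near-left",q,C.T@(q[0]-O))
print("hi",go(cab(-.295,.08,.22)),"lo",go(cab(-.295,.08,.05)), "lo rel home",go(cab(-.13,.08,.05)))
E
```

```text
label centre (array([0.5705, 0.0202, 0.066 ]), np.float64(0.0014098201720146946)) [-0.19    0.0739  0.066 ]
corner far-left (array([0.606 , 0.0663, 0.0573]), np.float64(0.007040321444594612)) [-0.1512  0.1172  0.0573]
corner near-left (array([0.5361, 0.0582, 0.0435]), np.float64(0.003640484274072997)) [-0.2215  0.1144  0.0435]
hi [ 0.195   0.031  -0.1414  0.      0.      0.    ] lo [ 0.1976  0.3143 -0.1419  0.      0.      0.    ] lo rel home [-0.0774  0.3168 -0.1422  0.      0.      0.    ]
```

The label is at z = 0.066, against 0.065 expected for lying flat. Next I move in front of the drawer and go down.

```bash
python3 -m crank '[[0.195,0.031,-0.141,0,0,0,0],[0.195,0.031,-0.141,0,0,0,0],[0.195,0.031,-0.141,0,0,0,0],[0.195,0.031,-0.141,0,0,0,0],[0.195,0.031,-0.141,0,0,0,0],[0.197,0.11,-0.142,0,0,0,0],[0.197,0.19,-0.142,0,0,0,0],[0.197,0.26,-0.142,0,0,0,0],[0.197,0.314,-0.142,0,0,0,0],[0.197,0.314,-0.142,0,0,0,0],[0.197,0.314,-0.142,0,0,0,0]]'
python3 - <<'E'
from h import *
s,p,R=st();print(C.T@(p+.173*R.as_matrix()[:,1]-O),s["contact_force"],R.as_matrix()[:,1])
s=eyes.capture("side")[:,:,::-1];t=eyes.capture("top")[:,:,::-1]
a=cv2.resize(s[110:280,220:370],None,fx=2.6,fy=2.6);b=cv2.resize(t[90:260,265:415],None,fx=2.6,fy=2.6)
cv2.imwrite("pics/p4.png",np.hstack([a,b]))
E
```

```text
t: 5.0
ee_pos: [0.4623, 0.0185, 0.2191]
eef_rot: [-0.08, 2.185, -2.184]
contact_force: [0.4, 0.1, 0.7]
opening: -0.0003
[-0.2981  0.0803  0.0461] [0.4484 0.1093 0.7044] [-0.0007  0.0005 -1.    ]
```

View pics/p4.png

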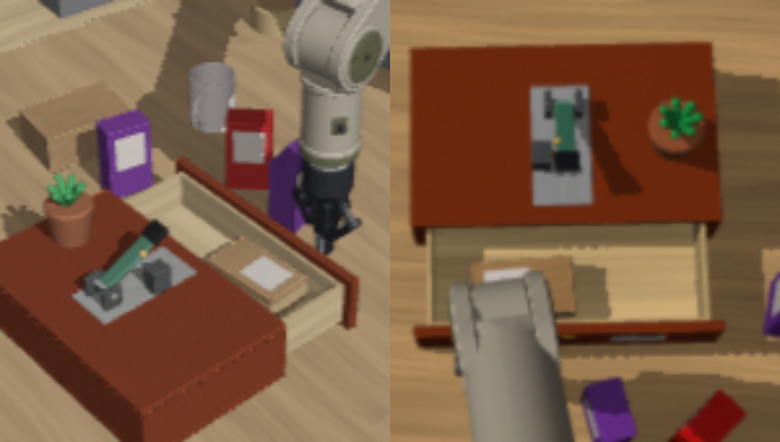

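Viewed: 7. Fingers are in front of the drawer front, left of the purple box; parcel flat and inside. Pushing now.

```bash
python3 -m crank '[[-0.025,0,0,0,0,0,0],[-0.045,0,0,0,0,0,0],[-0.065,0,0,0,0,0,0],[-0.085,0,0,0,0,0,0],[-0.105,0,0,0,0,0,0],[-0.125,0,0,0,0,0,0],[-0.145,0,0,0,0,0,0],[-0.165,0,0,0,0,0,0],[-0.185,0,0,0,0,0,0],[-0.205,0,0,0,0,0,0],[-0.22,0,0,0,0,0,0],[-0.22,0,0,0,0,0,0]]'
python3 - <<'E'
from h import *
s,p,R=st();print(C.T@(p+.173*R.as_matrix()[:,1]-O),C.T@s["contact_force"])
E
```

```text
t: 6.3
ee_pos: [0.5945, 0.0287, 0.2197]
eef_rot: [-0.078, 2.183, -2.183]
contact_force: [-0.3, 0.5, 0.1]
opening: -0.0
[-0.1651  0.0806  0.0467] [-0.306   0.5615  0.1214]
```

```bash
python3 -m crank '[[-0.007,0,0,0,0,0,0],[-0.014,0,0,0,0,0,0],[-0.021,0,0,0,0,0,0],[-0.028,0,0,0,0,0,0],[-0.035,0,0,0,0,0,0],[-0.035,0,0,0,0,0,0]]'
python3 -m crank '[[-0.005,0,0,0,0,0,0],[-0.008,0,0,0,0,0,0],[-0.008,0,0,0,0,0,0]]'
python3 - <<'E'
from h import *
s,p,R=st();print(C.T@(p+.173*R.as_matrix()[:,1]-O),C.T@s["contact_force"])
E
```

```text
t: 6.9
ee_pos: [0.6135, 0.0303, 0.2179]
eef_rot: [-0.084, 2.185, -2.185]
contact_force: [0.2, -0.4, -0.2]
opening: 0.0002
t: 7.2
ee_pos: [0.6193, 0.0305, 0.2188]
eef_rot: [-0.079, 2.184, -2.184]
contact_force: [-1.0, -0.5, -0.8]
opening: -0.0002
[-0.1405  0.0805  0.0458] [-1.0835 -0.4563 -0.8006]
```

```bash
python3 - <<'E'
from h import *
s=eyes.capture("side")[:,:,::-1];t=eyes.capture("top")[:,:,::-1]
a=cv2.resize(s[110:280,220:370],None,fx=2.6,fy=2.6);b=cv2.resize(t[90:260,265:415],None,fx=2.6,fy=2.6)
cv2.imwrite("pics/p5.png",np.hstack([a,b]))
E
```

```text
(no output)
```

View pics/p5.png

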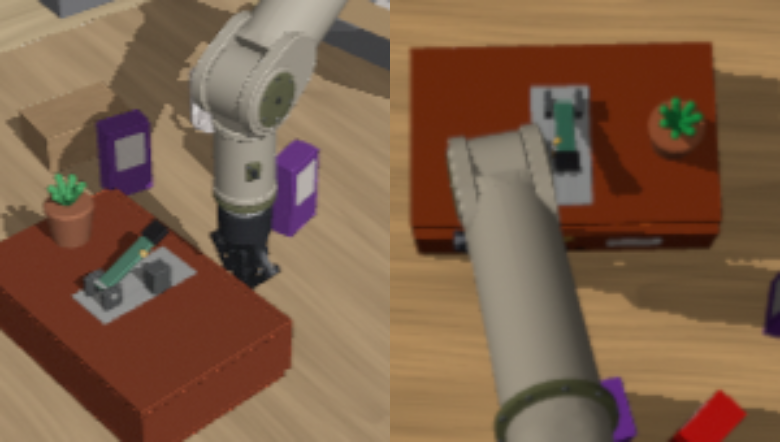

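Viewed: 8. The drawer front is nearly flush with the cabinet front, but no catch force has been felt. I'll push on in small steps until the stop shows in the force.

```bash
for i in 1 2; do python3 -m crank '[[-0.003,0,0,0,0,0,0],[-0.005,0,0,0,0,0,0],[-0.005,0,0,0,0,0,0]]' | grep -E 'pos|force'; done
```

```text
ee_pos: [0.6202, 0.031, 0.2181]
contact_force: [-13.0, -0.8, 3.8]
ee_pos: [0.6211, 0.031, 0.2167]
contact_force: [-24.0, -0.8, 6.2]
```

A firm stop at 24 N with the catch passed, so the drawer is home. Back off, rise, and go over the lever pad.

```bash
python3 -m crank '[[0.03,0,0,0,0,0,0],[0.1,0,0,0,0,0,0],[0.1,-0.08,0,0,0,0,0],[0.1,-0.16,0,0,0,0,0],[0.1,-0.24,0,0,0,0,0],[0.1,-0.32,0,0,0,0,0],[0.1,-0.33,0,0,0,0,0],[0.1,-0.33,0,0,0,0,0]]'
python3 - <<'E'
from h import *
s,p,R=st();print(s["contact_force"])
for z,x in((.2,-.056),(.172,-.056),(.128,-.066)): print(z,go(cab(x,-.003,z)))
t=eyes.capture("top")[:,:,::-1];a=eyes.capture("side")[:,:,::-1]
for nm,y in(("home",0),("out10",-.01)):
    for Y in(-.15,.15): print(nm,Y,"front face edge px",proj("top",cab(-.13+y,Y,.095)),"unit top edge",proj("top",cab(-.13,Y,.1)))
b=cv2.resize(t[90:200,265:415],None,fx=5,fy=5,interpolation=cv2.INTER_CUBIC);cv2.imwrite("pics/p6.png",b)
E
```

```text
t: 8.7
ee_pos: [0.5655, 0.0268, 0.4193]
eef_rot: [-0.074, 2.181, -2.181]
contact_force: [-0.4, 0.4, -0.8]
opening: -0.0003
[-0.4006  0.3864 -0.8053]
0.2 [-0.2289  0.0785  0.1394  0.      0.      0.    ]
0.172 [-0.2287  0.1252  0.1394  0.      0.      0.    ]
0.128 [-0.2116  0.1984  0.1394  0.      0.      0.    ]
home -0.15 front face edge px [377.21   180.4289] unit top edge [377.3985 180.0596]
home 0.15 front face edge px [287.1401 181.9538] unit top edge [287.0681 181.5891]
out10 -0.15 front face edge px [377.3446 183.3451] unit top edge [377.3985 180.0596]
out10 0.15 front face edge px [287.1603 184.8705] unit top edge [287.0681 181.5891]
```

View pics/p6.png

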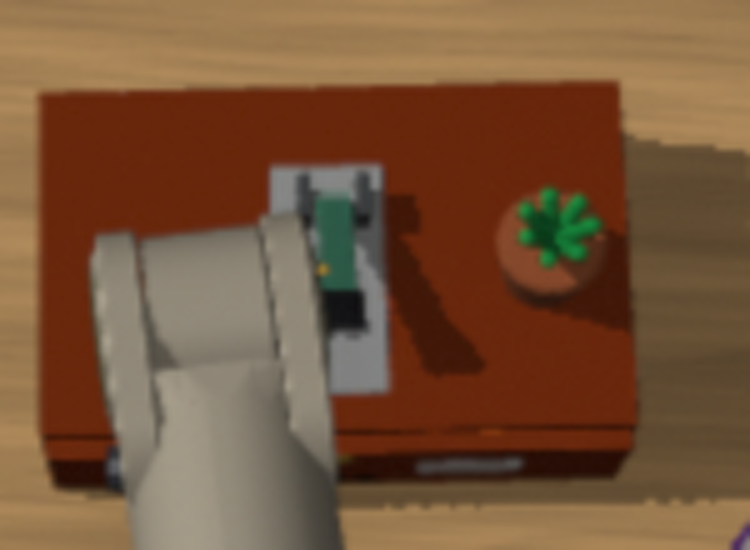

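Viewed: 9. The drawer's outer top edge is at row ~180–181.6, which matches "home" (180.4–182) rather than 10 mm out (183–185). The lever is still raised. Next: lever press.

```bash
python3 -m crank '[[-0.06,0,0.04,0,0,0,0],[-0.12,0.02,0.08,0,0,0,0],[-0.18,0.04,0.12,0,0,0,0],[-0.229,0.07,0.139,0,0,0,0],[-0.229,0.079,0.139,0,0,0,0],[-0.229,0.079,0.139,0,0,0,0]]' | grep -E 'pos|force'
python3 -m crank '[[0,0.02,0,0,0,0,0],[0,0.04,0,0,0,0,0],[0.003,0.055,0,0,0,0,0],[0.007,0.07,0,0,0,0,0],[0.01,0.085,0,0,0,0,0],[0.014,0.1,0,0,0,0,0],[0.017,0.115,0,0,0,0,0],[0.017,0.12,0,0,0,0,0],[0.017,0.12,0,0,0,0,0]]'
python3 - <<'E'
from h import *
s,p,R=st();print(C.T@(p+.173*R.as_matrix()[:,1]-O),s["contact_force"])
E
```

```text
ee_pos: [0.708, -0.0465, 0.3644]
contact_force: [0.4, 0.6, 0.8]
t: 10.3
ee_pos: [0.6981, -0.047, 0.3012]
eef_rot: [-0.075, 2.181, -2.182]
contact_force: [-6.8, 0.6, 20.4]
opening: 0.0
[-0.0669 -0.0028  0.1282] [-6.7782  0.6166 20.3543]
```

Fingertips are at z = 0.128 with 20 N, so the lever is on its stop. Lift off, back away and check.

```bash
python3 -m crank '[[0,-0.03,0,0,0,0,0],[0,-0.1,0,0,0,0,0],[0,-0.18,0,0,0,0,0],[0.08,-0.24,0,0,0,0,0],[0.16,-0.24,0,0,0,0,0],[0.24,-0.24,-0.05,0,0,0,0],[0.24,-0.24,-0.12,0,0,0,0],[0.24,-0.24,-0.2,0,0,0,0],[0.24,-0.24,-0.28,0,0,0,0],[0.24,-0.24,-0.28,0,0,0,0],[0.24,-0.24,-0.28,0,0,0,0]]'
python3 - <<'E'
from h import *
s=eyes.capture("side")[:,:,::-1];t=eyes.capture("top")[:,:,::-1]
a=cv2.resize(s[130:290,200:350],None,fx=2.6,fy=2.6);b=cv2.resize(t[90:250,265:415],None,fx=2.6,fy=2.6)
cv2.imwrite("pics/p7.png",np.hstack([a,b]))
for n,o in(("side",(200,130,0)),("top",(265,90,390))):
    for nm,X in(("up",cab(-.05,0,.172)),("down",cab(-.063,0,.128))): 
        u=proj(n,X);print(n,nm,(u-o[:2])*2.6+[o[2],0])
E
```

```text
t: 11.4
ee_pos: [0.5415, 0.1111, 0.441]
eef_rot: [-0.084, 2.182, -2.182]
contact_force: [0.4, -0.3, -0.0]
opening: 0.0002
side up [205.4104 177.3034]
side down [213.9913 198.1182]
top up [565.3657 159.1915]
top down [564.2711 179.4714]
```

View pics/p7.png

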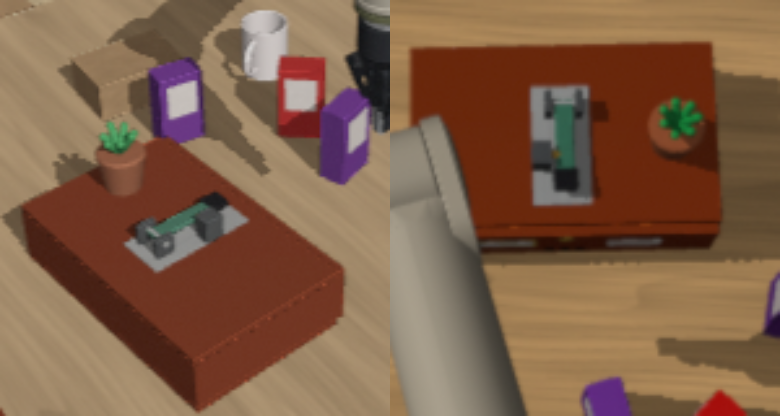

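Viewed: 10. With nothing touching it, the pad sits at (213,199) in the side view and (565,179) in the top view. Both match the "down" prediction. The drawer is flush, and the plant, mug and carton look unmoved. Handing in.

```bash
python3 -c "
from cell import workorder;print(workorder.job_done())"
```

```text
the job is handed in; nothing more can be done
None
```

I tipped the parcel to the left so it lies flat in the drawer. Then I pushed the drawer home, pressed the lever down and backed the arm away. The job was handed in at about 11.5 s of the 58 s allowed. No verdict is reported.

**Last checks:**
- **Parcel:** its label was at z = 0.066 m, against 0.065 m expected when flat. It was last seen flat just before the drawer closed and can't be seen since. Two rough corner readings came out lower, at 0.057 m and 0.044 m. I put that down to imprecise pixel picks, because the picture showed it flat and inside the drawer.
- **Drawer:** it met a firm stop at 24 N, well above the catch's 8 N. I did not feel the catch itself as a separate force. Its front edge in the top view matches the fully home position to within about a pixel (3–4 mm), and it still looked flush in the final picture.
- **Lever:** it stays down by itself. The pad is within about a pixel of its predicted down position in both views, with the arm clear and contact force near zero.
- **Bystanders:** the plant, mug and carton look unmoved in the final pictures, though I did not measure them. The bowl was outside those crops, but the arm never went near it.

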